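# Wedge a painting panel tight in the studio clamping board

## Robot

A 6-joint arm with a two-finger parallel gripper is mounted at the origin on the work surface. World frame = base frame: x ahead of the robot, y to its left, z up, the work surface at z = 0. Lengths are in m, angles in rad, forces in N, time in s.
With the tool pointing down it reaches from about 0.35 to 0.85 m from the base axis. Payload 8.1 kg.
Tool frame: the origin (TCP) lies where the fingers leave the gripper's body, on its centre line; the fingertips stand 84 mm ahead of it and the grasp point (between the pads) lies 65 mm ahead of it; z points along the fingers, y is the line along which they close (so a half turn about z gives the same grasp; the last joint's range is limited). The gripper opens to 93 mm and grips with 3 to 60 N. Pads are 15 mm wide; open, the fingers measure 128 mm over their backs; the gripper's body (75 mm by 188 mm) begins 65 mm behind the grasp point.
Start: joints at [-1.269, 0.13, 1.488, -0, 1.523, -0.085], TCP at [0.226, -0.556, 0.303] pointing down, gripper open.
Joint ranges: [-2.96, 2.96], [-0.89, 2.26], [0.02, 2.5], [-1.34, 4.48], [0, 2.73], [-2.66, 2.66]. Speed limits (rad/s): [2.39, 2.39, 2.79, 3.14, 3.14, 3.14].

## Interface

Orientations are given as a rotation vector (axis times angle).
In Python, from plant import robot gives the robot as it stands.
- The arm moves only by the shell command python3 -m jog 'ROWS' [FORCE]. ROWS is text: rows parted by semicolons, each of 5 numbers parted by spaces: the opening, from 0 (shut) to 1 (fully open), then the shift along the tool's x, y, z in m, then the turn about the tool's z in degrees. A call has 1 to 10 rows; each row shifts and turns the commanded pose from where the row before left it, along the tool's axes as they then stand; what a row does not reach is not made up. A row lasts 1/12 s, in which the tool goes at most 41.7 mm and 7.16 degrees, less where a joint would pass 70% of its speed; a pose out of reach is approached as far as the arm can. A call with a gripper value outside its range is refused whole. The fingers move at their own pace and stop on an object; FORCE is the grip in N (left out, the last holds). Time passes only in rows, so rows that do not move let the fingers close. It gives the time, the measured TCP pose, the force, the opening and the grip force at its end, in the units of the state.
- robot.read_state(): the state, without advancing time (a new reading comes with each control period).
- robot.read_camera(name): name is "side" or "top" or "wrist"; returns a dict with "color" (384x512x3 uint8, red, green, blue), "intrinsics" (3x3 intrinsics, pixels), "pose" (4x4, takes a point from camera to world coordinates); the wrist camera has in their place "tool_from_camera" (4x4, takes a point from camera to tool coordinates, whose origin is the TCP and whose axes are the flange's). Camera axes: x right, y down, z forward; pixel columns grow to the right and rows downward; lengths in m; the calibration is good to about 2 mm. A picture is of the moment at which its call begins: read the wrist's pose just before it. There is no depth.
- robot.close_job(): hands the job in; it is judged then, once.
The state is a dict: "t": time; "q": joint angles; "dq": joint speeds; "joint_torque": joint torques, N m; "tool_pos": TCP position; "orientation": TCP orientation; "force": force on the tool from outside, world axes, zero at the start; "wrist_torque": the same for the moment, N m; "opening": finger opening in m; "gripper_force": force on a finger pad.
Only numpy, scipy, OpenCV 4.12 (cv2) and the standard library are available. Lean on these libraries where they do the work, as an engineer would, in place of code of your own. Each camera call takes 0.05 s, during which the arm holds its last target. There are 200 camera calls.

## Task

Slide the loose painting panel along the clamping board until its end is against the end stop, then pick up the wooden wedge, enter it thin end first into the slot between the panel and the slanted cleat, and tap or push it in gently from its thick end until it locks tight and goes no further under a firm push, with the panel squeezed flat against the fence but its edge not crushed. Leave the wedge in place, let go, and leave everything else on the table as it is.

Things in the scene. Friction and masses are not known exactly. Their poses are not given: they have to be found in the camera images.
- jig: Clamping board fixed to the table: plywood base 220 mm (its x) by 305 mm (its y, from -190 to +115), 12 mm thick; origin at table height; at yaw 0 x points away from the robot, y to its left. The bars on it are 18 mm tall (z 12 to 30). Fence: far (+x) bar with two wing bolts and a rubber strip (gives 1 mm at 40 N), face at x=+80 give or take 2.5 mm, y -75 to 75: set differently each time, not reported.
- slot_mouth (a point): Middle of the right-hand end of the slanted cleat's face, on the board at x=-58, y=-60 mm (board axes), z 12. The cleat is the near (-x) bar, y from -60 to +30; its face towards the panel runs along x = -50.5 + y/8 (mm, board axes), so the slot between it and the panel narrows towards +y.
- end_stop (a point): Middle of the end stop's face: the left bar, face at y=+85 mm of the board, x from -20 to +75. Against it the panel's centre is at y=+10 mm of the board; against the fence it is at x=+25 mm, give or take 2.5.
- panel_center (a point): Centre (half-way up) of the loose painting panel: plywood with a white primed top, 110 mm (its x) by 150 mm (its y) by 18 mm, about 0.25 kg, lying on the board between cleat and fence, 12 to 28 mm short of the end stop and up to 15 mm off the fence. It slides with a few newtons; its right-hand (-y) edge can be pushed freely.
- wedge_grip (a point): Centre of the parallel-sided grip block (16 mm in x, 50 mm in y, 22 mm tall) on top of the loose wooden wedge of about 0.1 kg; 35 mm above the wedge's underside, half-way along. Wedge axes: +y along it to the thin end, +x to the straight face. It starts upright on the table at the robot's right, thin end left. It slides in with a few newtons, moving the panel to the fence, but may bind (up to 10 N) before the panel is square on it: tap on.
- wedge_tip (a point): Middle of the wedge's thin end on its underside, 85 mm (+y) from the grip block's centre. Wedge body 170 mm long, 24 mm tall: straight face at x=+11 mm of the grip block's centre (goes along the panel), sloping face on -x (goes along the cleat), 12 mm thick at the thin end growing 1:8 to 33 mm at the thick end.
- wedge_butt (a point): Middle of the wedge's thick end, 12 mm up: push here. It always stays outside the slot. With the fence at mid setting the wedge is tight with its thin end near y=+68 mm of the board, 8 mm more or less per mm of fence setting. Taps or a push of 10 to 15 N lock it (waxed wood, friction about 0.3); it does not spring back. Over 20 N may crush the edge.
- tape_roll: bystander: roll of paper tape lying flat, 90 mm across, 25 mm tall; origin at its underside
- paint_tube: bystander: metal paint tube lying flat, 30 x 105 x 18 mm; origin at its underside
- palette_knife: bystander: palette knife lying flat, 215 mm long, 16 mm tall; origin at its underside
- brush: bystander: flat brush, 200 mm long, lying; origin at its underside
- gesso_jar: bystander: white jar 80 mm across, 100 mm tall; origin at its underside
- oil_can: bystander: metal can 66 mm across, 110 mm tall; origin at its underside

How it is judged:
By the outcome, as a careful person would: the job done as asked, in the order asked, and still so for the second after the job is handed in, with the robot touching nothing.
It also fails if it takes over 67 s, if anything falls off the work surface, if the arm or the gripper's body presses on something with over 40 N, if the wrist force passes 120 N, or if a joint passes its speed limit or range.

## Working session

There is one attempt and no reset: what is moved stays moved. The work goes in short steps, Python scripts to look and compute and a shell command to move; the robot and the scene stay as the last step left them, time stands still between calls to the robot, and variables do not carry over. Pictures are saved under pics/ and viewed, at most 11 in all, crops included, and the job is handed in when it is done.

```bash
mkdir -p pics; ls; python3 - <<'E'
from plant import robot
import cv2,numpy as np
s=robot.read_state();print(s['t'],s['tool_pos'],s['orientation'],s['opening'],s['force'])
for n in['top','side']:
    c=robot.read_camera(n);cv2.imwrite(f'pics/{n}0.png',c['color'][:,:,::-1]);print(n,c['intrinsics'].tolist(),np.round(c['pose'],4).tolist())
E
```

```text
pics
0.0 [ 0.22623483 -0.55528183  0.30174082] [-3.08128611e+00 -6.03505164e-01  2.72501991e-04] 0.09270912994274773 [-0.23283956  0.63505553  0.18540196]
top [[453.7562690519369, 0.0, 261.46225924303866], [0.0, 453.7562690519369, 186.93773715561125], [0.0, 0.0, 1.0]] [[0.0171, -0.9989, 0.0426, 0.4474], [-0.9998, -0.0175, -0.0096, 0.0211], [0.0103, -0.0425, -0.999, 1.3179], [0.0, 0.0, 0.0, 1.0]]
side [[459.79774620447, 0.0, 254.01597740970433], [0.0, 459.79774620447, 198.06277290035624], [0.0, 0.0, 1.0]] [[0.9832, -0.1106, 0.1453, 0.2921], [-0.1822, -0.6511, 0.7368, -1.1183], [0.0131, -0.7508, -0.6603, 1.0669], [0.0, 0.0, 0.0, 1.0]]
```

View pics/top0.png

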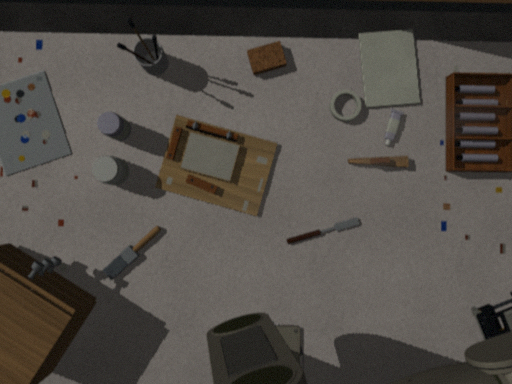

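View pics/side0.png

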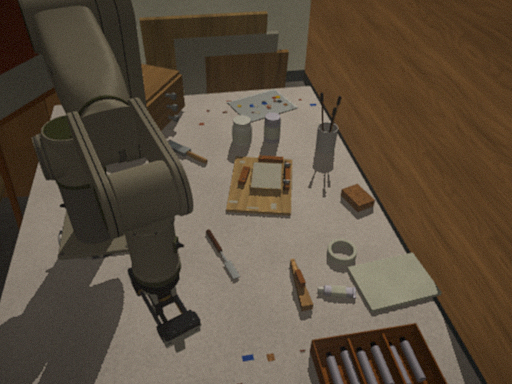

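```bash
cat > h.py <<'E'
import cv2,numpy as np
def cast(c,uv,z,pose=None):
    K=c['intrinsics'];T=c['pose'] if pose is None else pose
    uv=np.atleast_2d(uv).astype(float)
    d=np.c_[(uv-[K[0,2],K[1,2]])/[K[0,0],K[1,1]],np.ones(len(uv))]@T[:3,:3].T
    return T[:3,3]+d*((z-T[2,3])/d[:,2])[:,None]
def proj(c,p,pose=None):
    T=c['pose'] if pose is None else pose
    q=(np.atleast_2d(p)-T[:3,3])@T[:3,:3]
    q=q@c['intrinsics'].T
    return q[:,:2]/q[:,2:]
def blob(m,near=None):
    n,l,s,ce=cv2.connectedComponentsWithStats(m.astype('uint8'))
    i=1+np.argmax(s[1:,4]) 
    m=(l==i).astype('uint8');return m,max(cv2.findContours(m,0,1)[0],key=cv2.contourArea)[:,0]
E
python3 - <<'E'
from plant import robot
from h import *
c=robot.read_camera('top');I=c['color']
a=I[110:220,155:285][:,:,::-1];b=I[135:190,335:425][:,:,::-1]
A=cv2.resize(np.clip(a*1.8,0,255).astype('uint8'),None,fx=4.5,fy=4.5,interpolation=2)
B=cv2.resize(np.clip(b*1.8,0,255).astype('uint8'),None,fx=6.5,fy=6.5,interpolation=2)
o=np.zeros((600,585,3),'uint8');
cv2.imwrite('pics/cropA.png',A);cv2.imwrite('pics/cropB.png',B)
for p in [(210,157),(222,157),(250,190),(200,185),(175,150),(215,130),(375,161),(400,161),(340,160)]:print(p,I[p[1],p[0]],cv2.cvtColor(I,cv2.COLOR_RGB2HSV)[p[1],p[0]])
E
```

```text
(210, 157) [95 92 84] [22 30 95]
(222, 157) [92 93 83] [33 27 93]
(250, 190) [86 73 45] [ 20 122  86]
(200, 185) [66 38 20] [ 12 178  66]
(175, 150) [35 21 11] [ 13 175  35]
(215, 130) [74 46 21] [ 14 183  74]
(375, 161) [70 50 39] [ 11 113  70]
(400, 161) [89 69 49] [ 15 115  89]
(340, 160) [106 101  93] [ 18  31 106]
```

View pics/cropA.png

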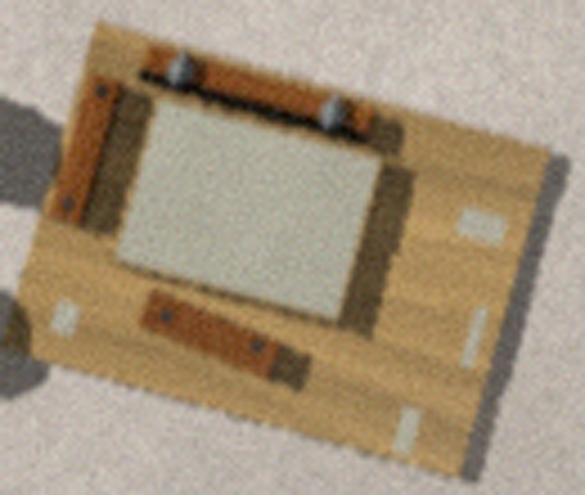

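View pics/cropB.png

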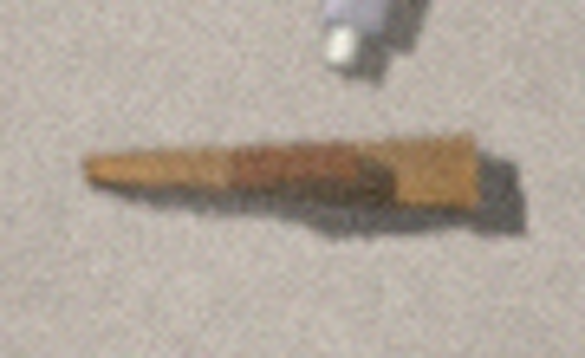

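```bash
python3 - <<'E'
from plant import robot
from h import *
c=robot.read_camera('top')
f=lambda p,s,o:np.array(p)/s+o
B=cast(c,f([(97,22),(565,155),(470,480),(30,355)],4.5,[155,110]),.012)
P=cast(c,f([(155,97),(383,157),(338,320),(117,262)],4.5,[155,110]),.030)
W=cast(c,f([(85,168),(477,135),(477,207)],6.5,[335,135]),.024)
G=cast(c,f([(232,150),(232,186),(360,145),(362,185)],6.5,[335,135]),.044)
np.set_printoptions(precision=4,suppress=True)
for n,X in zip('BPWG',(B,P,W,G)):
    print(n,X[:,:2].tolist(),'mean',X.mean(0)); print(np.linalg.norm(X-np.roll(X,-1,0),axis=1))
ey=(B[0]+B[3]-B[1]-B[2])[:2];yaw=np.arctan2(-ey[0],ey[1]);print('yaw',np.degrees(yaw))
R=np.array([[np.cos(yaw),-np.sin(yaw)],[np.sin(yaw),np.cos(yaw)]])
o=B.mean(0)[:2]-R@[0,-.0375];print('origin',o)
print('panel in board',(P[:,:2]-o)@R,(P.mean(0)[:2]-o)@R)
s=robot.read_state();print(s['q'])
w=robot.read_camera('wrist');print(w['intrinsics'],w['tool_from_camera'])
E
```

```text
B [[0.7075253853849646, 0.25796291055092596], [0.627138401926798, -0.044488636361300585], [0.41756228196356676, 0.012979896418679169], [0.4924840189224172, 0.2952948754110883]] mean [0.5612 0.1304 0.012 ]
[0.313  0.2173 0.2921 0.2183]
P [[0.6567735109831091, 0.2168284376405138], [0.6212524222904354, 0.07173164629236808], [0.5173577676529847, 0.09814447925324624], [0.5515536276898118, 0.23827696236288307]] mean [0.5867 0.1562 0.03  ]
[0.1494 0.1072 0.1442 0.1074]
W [[0.5818250702357968, -0.23824239156285545], [0.5996030609731517, -0.41164609511172195], [0.5676965056810958, -0.4117514884828641]] mean [ 0.583  -0.3539  0.024 ]
[0.1743 0.0319 0.1741]
G [[0.5887561451231444, -0.2981633012784435], [0.5730626204821234, -0.2982708348900554], [0.5919533978176383, -0.3539346928144031], [0.5745219627035891, -0.3548934604195119]] mean [ 0.5821 -0.3263  0.044 ]
[0.0157 0.0588 0.0175 0.0585]
yaw -14.873861773469542
origin [0.5708 0.1667]
panel in board [[ 0.0702  0.0705]
 [ 0.0731 -0.0788]
 [-0.0341 -0.08  ]
 [-0.037   0.0643]] [ 0.0181 -0.006 ]
[-1.2694  0.1309  1.4889 -0.      1.523  -0.0854]
[[324.39     0.     254.3509]
 [  0.     324.39   192.3032]
 [  0.       0.       1.    ]] [[-0.0002 -0.9584 -0.2854  0.0793]
 [ 1.     -0.0002  0.      0.0001]
 [-0.0001 -0.2854  0.9584 -0.0829]
 [ 0.      0.      0.      1.    ]]
```

Top view: the board is yawed about −15°, with the panel 16 mm short of the stop. The wedge is near (0.583, −0.326) with a yaw of about +3°. I'll turn the tool so its x lies along board +y, then go to the right of the panel.

```bash
python3 -m jog '0 0 0 0 -6.6;0 0 0 0 -6.6;0 0 0 0 -6.6;0 0 0 0 -6.6;0 0 0 0 -6.6;0 0 0 0 -6.6;0 0 0 0 -6.6;0 0 0 0 -6.6;0 0 0 0 0' 20
python3 -m jog '0 0.0398 0.0097 0 0;0 0.0398 0.0097 0 0;0 0.0398 0.0097 0 0;0 0.0398 0.0097 0 0;0 0.0398 0.0097 0 0;0 0.0398 0.0097 0 0;0 0.0398 0.0097 0 0;0 0.0398 0.0097 0 0;0 0.0398 0.0097 0 0'
python3 -m jog '0 0.0398 0.0097 0 0;0 0.0398 0.0097 0 0;0 0.0398 0.0097 0 0;0 0.0398 0.0097 0 0;0 0.0398 0.0097 0 0;0 0.0398 0.0097 0 0;0 0.0398 0.0097 0 0;0 0.0398 0.0097 0 0;0 0 0 0 0;0 0 0 0 0'
python3 - <<'E'
from plant import robot
from h import *
s=robot.read_state();w=robot.read_camera('wrist')
cv2.imwrite('pics/w1.png',np.clip(w['color'][:,:,::-1]*1.6,0,255).astype('uint8'));print(s['t'],s['tool_pos'],s['orientation'],s['force'])
E
```

```text
t: 1.0
tool_pos: [0.2263, -0.5556, 0.3026]
orientation: [-2.487, -1.918, -0.0]
force: [-0.2, -0.6, 0.3]
opening: 0.0376
gripper_force: 0.0
t: 1.75
tool_pos: [0.4041, -0.2305, 0.303]
orientation: [2.497, 1.905, 0.0]
force: [0.6, -0.6, 0.6]
opening: 0.0001
gripper_force: 0.0
t: 2.58
tool_pos: [0.5614, 0.057, 0.3021]
orientation: [-2.492, -1.911, 0.002]
force: [-0.3, -0.3, -0.2]
opening: 0.0005
gripper_force: 0.0
2.5833 [0.56141652 0.05701605 0.30205473] [-2.49228834e+00 -1.91143164e+00  1.55720047e-03] [-0.28825788 -0.28256523 -0.22625449]
```

View pics/w1.png

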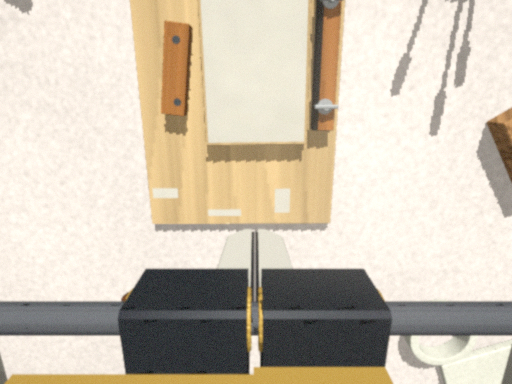

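```bash
cat >> h.py <<'E'
from scipy.spatial.transform import Rotation as Ro
def wpose(s,w):
    T=np.eye(4);T[:3,:3]=Ro.from_rotvec(s['orientation']).as_matrix();T[:3,3]=s['tool_pos'];return T@w['tool_from_camera']
E
python3 - <<'E'
from plant import robot
from h import *
np.set_printoptions(precision=4,suppress=True)
s=robot.read_state();w=robot.read_camera('wrist');T=wpose(s,w);print(T[:3,3])
C=lambda p,z:cast(w,p,z,T)[:,:2]
b=C([(154,224),(331,223)],.012);d=b[1]-b[0];print('board R corners',b,np.linalg.norm(d),'yaw',np.degrees(np.arctan2(d[1],d[0])))
e=C([(133,10),(153,215)],.012);d=e[1]-e[0];print('left edge yaw',np.degrees(np.arctan2(d[1],d[0]))+90)
p=C([(207,143),(304,147),(203,20),(306,20)],.030);d=p[1]-p[0];print('panel',p,np.linalg.norm(d),np.degrees(np.arctan2(d[1],d[0])))
k=C([(187,116),(190,25)],.03);f=C([(312,129),(316,5)],.03)
yaw=np.radians(-14.87);R=np.array([[np.cos(yaw),-np.sin(yaw)],[np.sin(yaw),np.cos(yaw)]])
o=b.mean(0)-R@[0,-.19];print('origin',o)
for n,x in zip(['panel','cleat','fence','board','tcp'],[p,k,f,b,s['tool_pos'][None,:2]]):print(n,((x-o)@R*1000).round(1).tolist())
E
```

```text
[0.5816 0.1323 0.3851]
board R corners [[ 0.4217  0.0176]
 [ 0.6333 -0.0381]] 0.2188001405317993 yaw -14.734599523291395
left edge yaw -14.981319992382993
panel [[0.5183 0.0977]
 [0.6197 0.0658]
 [0.551  0.2144]
 [0.649  0.1879]] 0.10629658858101974 -17.45680092017738
origin [0.5763 0.1734]
panel [[-36.6, -88.0], [69.6, -92.8], [-35.0, 33.1], [66.6, 32.7]]
cleat [[-56.6, -59.1], [-48.1, 28.7]]
fence [[77.4, -73.4], [75.8, 45.8]]
board [[-109.4, -190.3], [109.4, -189.7]]
tcp [[15.5, -117.8]]
```

The wrist view shows the panel's right edge at (207–304, 145), the cleat end at (187, 116) and the board corners at (154, 224) and (331, 223). The cleat lands at its nominal place, so the origin is good. The panel is about 25 mm short of the stop. I'll go down and push.

```bash
python3 -m jog '0 0 0 0.0285 0;0 0 0 0.0285 0;0 0 0 0.0285 0;0 0 0 0.0285 0;0 0 0 0.0285 0;0 0 0 0.0285 0;0 0 0 0.0285 0;0 0 0 0 0'
python3 -m jog '0 0.004 0 0 0;0 0.004 0 0 0;0 0.004 0 0 0;0 0.004 0 0 0;0 0.004 0 0 0;0 0.004 0 0 0;0 0.003 0 0 0;0 0.003 0 0 0;0 0.003 0 0 0'
python3 -m jog '0 0.002 0 0 0;0 0.002 0 0 0;0 0.002 0 0 0;0 0 0 0 0'
```

```text
t: 3.35
tool_pos: [0.5574, 0.0531, 0.098]
orientation: [-2.493, -1.904, 0.01]
force: [-1.1, -0.7, 0.1]
opening: 0.0005
gripper_force: 0.0
t: 4.1
tool_pos: [0.5698, 0.0872, 0.1033]
orientation: [2.493, 1.912, -0.0]
force: [0.7, -1.3, -0.0]
opening: 0.0006
gripper_force: 0.4
t: 4.43
tool_pos: [0.5713, 0.093, 0.1031]
orientation: [-2.493, -1.912, -0.0]
force: [-0.4, -0.3, -0.4]
opening: 0.0004
gripper_force: 0.0
```

```bash
python3 -m jog '0 0.002 0 0 0;0 0.002 0 0 0;0 0.001 0 0 0;0 0 0 0 0'
python3 -m jog '0 0.001 0 0 0;0 0.001 0 0 0;0 0 0 0 0'
python3 -m jog '0 0.001 0 0 0;0 0.001 0 0 0;0 0 0 0 0'
```

```text
t: 4.77
tool_pos: [0.5726, 0.0977, 0.1032]
orientation: [-2.493, -1.912, -0.0]
force: [0.3, -0.2, 0.0]
opening: 0.0008
gripper_force: 0.0
t: 5.02
tool_pos: [0.5731, 0.0995, 0.1032]
orientation: [-2.493, -1.912, -0.0]
force: [-0.1, -0.9, 0.3]
opening: 0.0002
gripper_force: 0.0
t: 5.27
tool_pos: [0.5736, 0.1001, 0.1033]
orientation: [2.492, 1.91, -0.003]
force: [-1.9, -7.5, 1.3]
opening: 0.0004
gripper_force: 3.7
```

```bash
python3 -m jog '0 0.001 0 0 0;0 0 0 0 0'
python3 -m jog '0 -0.01 0 0 0;0 -0.02 0 0 0;0 -0.03 0 -0.02 0;0 0 0 -0.04 0;0 0 0 -0.04 0;0 0 0 -0.04 0;0 0 0 -0.04 0;0 0 0 0 0'
python3 - <<'E'
from plant import robot
from h import *
s=robot.read_state();w=robot.read_camera('wrist')
cv2.imwrite('pics/w2.png',np.clip(w['color'][:,:,::-1]*1.6,0,255).astype('uint8'));print(s['t'],s['tool_pos'],s['force'])
E
```

```text
t: 5.43
tool_pos: [0.5738, 0.1003, 0.1033]
orientation: [2.491, 1.91, -0.004]
force: [-1.5, -10.5, 2.9]
opening: 0.0006
gripper_force: 5.8
t: 6.1
tool_pos: [0.5617, 0.0442, 0.2937]
orientation: [2.486, 1.906, 0.019]
force: [0.5, -0.7, 1.2]
opening: 0.0007
gripper_force: 0.0
6.1 [0.56171455 0.04418037 0.29373573] [ 0.5483283  -0.73990711  1.17160166]
```

View pics/w2.png

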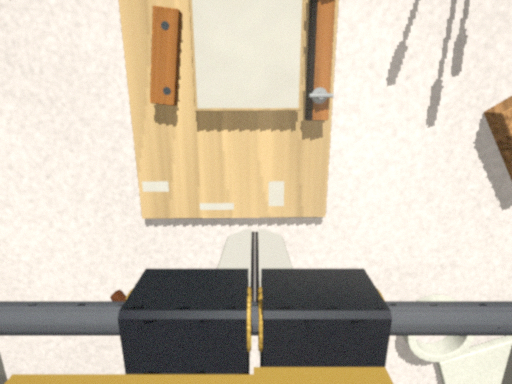

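The panel's right edge (row 109) now sits just 5 mm beyond the cleat end (row 103), so it is at the stop. Now the wedge.

```bash
python3 -m jog '1 -0.0391 0.0127 0 0;1 -0.0391 0.0127 0 0;1 -0.0391 0.0127 0 0;1 -0.0391 0.0127 0 0;1 -0.0391 0.0127 0 0;1 -0.0391 0.0127 0 0;1 -0.0391 0.0127 0 0;1 -0.0391 0.0127 0 0;1 -0.0391 0.0127 0 0'
python3 -m jog '1 0 0 0 -6;1 0 0 0 -6;1 0 0 0 -6;1 0 0 0 0;1 0 0 0 0'
python3 - <<'E'
from plant import robot
from h import *
np.set_printoptions(precision=4,suppress=True)
s=robot.read_state();w=robot.read_camera('wrist');print(s['t'],s['tool_pos'],s['orientation'])
T=wpose(s,w)
I=w['color'];hsv=cv2.cvtColor(I,cv2.COLOR_RGB2HSV)
cv2.imwrite('pics/w3.png',np.clip(I[:,:,::-1]*1.6,0,255).astype('uint8'))
E
```

```text
t: 6.9
tool_pos: [0.5766, -0.3269, 0.2814]
orientation: [-2.491, -1.911, 0.0]
force: [1.1, -0.7, 0.5]
opening: 0.0559
gripper_force: 0.0
t: 7.32
tool_pos: [0.577, -0.325, 0.2818]
orientation: [-2.166, -2.273, 0.0]
force: [0.5, -0.3, 0.1]
opening: 0.0893
gripper_force: 0.0
7.3167 [ 0.577  -0.325   0.2818] [-2.1657 -2.2732  0.    ]
```

View pics/w3.png

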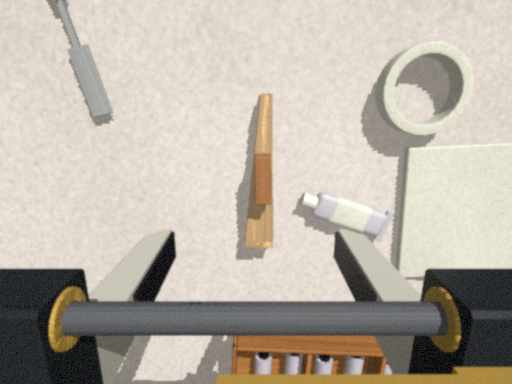

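The wedge block's top spans about (256, 153) to (271, 204), and its straight right face runs from (272, 94) to (272, 247). The paint tube is well clear of both fingers.

```bash
python3 - <<'E'
from plant import robot
from h import *
np.set_printoptions(precision=4,suppress=True)
s=robot.read_state();w=robot.read_camera('wrist');T=wpose(s,w)
I=w['color'];hsv=cv2.cvtColor(I,cv2.COLOR_RGB2HSV)
m=np.zeros(I.shape[:2],bool);m[85:260,235:290]=hsv[85:260,235:290,1]>75
m,k=blob(m);r=cv2.minAreaRect(k.astype(np.float32));print('body',r)
print([ (v,np.where(m[v])[0][[0,-1]].tolist(),hsv[v,262].tolist(),hsv[v,268].tolist()) for v in range(95,250,12)])
def show(n,p,z):
    x=cast(w,p,z,T);x=(x-s['tool_pos'])@Ro.from_rotvec(s['orientation']).as_matrix();print(n,(x*1000).round(1).tolist())
show('block',[(256,153),(271,153),(271,204),(255,204)],.046)
show('tip',[(259,94),(272,94)],.024);show('butt',[(246,247),(272,247)],.024)
E
```

```text
body ((258.0, 170.5), (153.0, 26.0), 90.0)
[(95, [261, 271], [16, 100, 148], [17, 92, 125]), (107, [259, 271], [17, 100, 128], [18, 104, 127]), (119, [258, 271], [17, 101, 126], [16, 101, 121]), (131, [256, 271], [16, 102, 128], [16, 94, 125]), (143, [255, 271], [18, 106, 147], [18, 99, 124]), (155, [254, 271], [14, 136, 105], [14, 138, 105]), (167, [253, 271], [13, 137, 112], [14, 142, 104]), (179, [252, 271], [14, 140, 109], [14, 146, 103]), (191, [251, 271], [13, 140, 111], [14, 135, 108]), (203, [249, 271], [16, 134, 99], [14, 131, 109]), (215, [248, 271], [16, 106, 125], [16, 101, 126]), (227, [246, 271], [16, 101, 121], [17, 102, 125]), (239, [245, 271], [16, 103, 126], [17, 100, 122])]
block [[25.0, 1.3, 236.2], [25.0, 16.2, 236.2], [-28.3, 17.0, 236.1], [-28.3, 0.4, 236.1]]
tip [[81.0, 4.4, 258.2], [81.0, 17.5, 258.2]]
butt [[-88.1, -10.0, 258.1], [-88.1, 20.1, 258.1]]
```

```bash
python3 -m jog '0.6 -0.003 0.0085 0 -1;0.6 0 0 0.034 0;0.6 0 0 0.034 0;0.6 0 0 0.034 0;0.6 0 0 0.034 0;0.6 0 0 0.02 0;0.6 0 0 0.014 0;0.6 0 0 0 0;0.6 0 0 0 0'
python3 -m jog '0 0 0 0 0;0 0 0 0 0;0 0 0 0 0;0 0 0 0 0;0 0 0 0 0;0 0 0 0 0;0 0 0 0 0' 25
python3 -m jog '0 0 0 0 0;0 0 0 -0.01 0;0 0 0 -0.03 0;0 0 0 -0.03 0;0 0 0 -0.02 0;0 0 0 0 0;0 0 0 0 0'
```

```text
t: 8.17
tool_pos: [0.586, -0.3275, 0.1133]
orientation: [-2.144, -2.296, 0.0]
force: [0.4, 0.6, 0.0]
opening: 0.0556
gripper_force: 0.0
t: 8.75
tool_pos: [0.5861, -0.3278, 0.1135]
orientation: [2.143, 2.297, 0.0]
force: [-0.8, 0.9, 2.6]
opening: 0.0161
gripper_force: 25.0
t: 9.33
tool_pos: [0.5869, -0.3282, 0.2055]
orientation: [2.141, 2.294, 0.001]
force: [-0.3, 1.0, -1.1]
opening: 0.0158
gripper_force: 25.0
```

```bash
python3 -m jog '0 0.0366 -0.0077 0 0;0 0.0366 -0.0077 0 0;0 0.0366 -0.0077 0 0;0 0.0366 -0.0077 0 0;0 0.0366 -0.0077 0 0;0 0.0366 -0.0077 0 0;0 0.0366 -0.0077 0 0;0 0.0366 -0.0077 0 0;0 0.0366 -0.0077 0 0;0 0.0366 -0.0077 0 0'
python3 -m jog '0 0 0 0 6.3;0 0 0 0 6.3;0 0 0 0 6.3;0 0 0 0.02 0;0 0 0 0.015 0;0 0 0 0 0;0 0 0 0 0;0 0 0 0 0'
python3 - <<'E'
from plant import robot
from h import *
s=robot.read_state();w=robot.read_camera('wrist');print(s['t'],s['tool_pos'],s['orientation'],s['opening'])
cv2.imwrite('pics/w4.png',np.clip(w['color'][:,:,::-1]*1.6,0,255).astype('uint8'))
E
```

```text
t: 10.17
tool_pos: [0.4819, 0.0337, 0.2012]
orientation: [-2.142, -2.295, 0.003]
force: [0.1, 0.0, -0.8]
opening: 0.0159
gripper_force: 25.0
t: 10.83
tool_pos: [0.4836, 0.032, 0.168]
orientation: [-2.491, -1.913, 0.002]
force: [0.2, -0.0, -1.1]
opening: 0.0158
gripper_force: 25.0
10.8333 [0.48358461 0.03204909 0.16799208] [-2.49076379e+00 -1.91322851e+00  1.51642929e-03] 0.015763812520786378
```

View pics/w4.png

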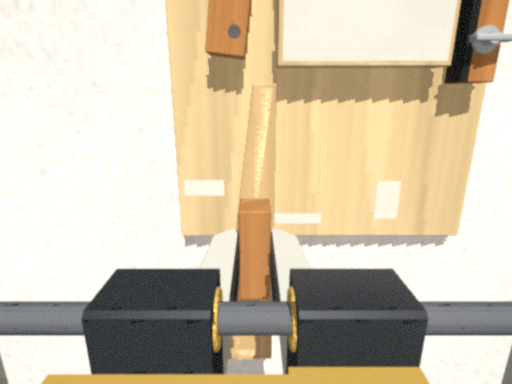

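```bash
python3 - <<'E'
from plant import robot
from h import *
s=robot.read_state();w=robot.read_camera('wrist');T=wpose(s,w)
def show(n,p,z):
    x=cast(w,p,z,T);x=(x-s['tool_pos'])@Ro.from_rotvec(s['orientation']).as_matrix();print(n,(x*1000)[:,:2].round(1).tolist())
show('tip',[(252,86),(275,86)],.0785);show('wedge edge',[(275,195)],.0785)
show('panel corner',[(278,66),(447,66),(279,5)],.030);show('cleat face',[(243,57),(249,5)],.030)
show('board edges',[(181,234),(463,234),(168,20)],.012);show('fence',[(447,78)],.03)
E
```

```text
tip [[84.0, -1.4], [84.0, 10.2]]
wedge edge [[26.2, 11.3]]
panel corner [[97.5, 14.9], [97.5, 122.8], [132.2, 14.8]]
cleat face [[102.8, -7.4], [132.2, -3.5]]
board edges [[-26.9, -59.0], [-26.9, 167.0], [127.6, -57.7]]
fence [[90.2, 124.0]]
```

```bash
python3 -m jog '0 0 0.002 0 0;0 0 0 0.015 0;0 0 0 0.015 0;0 0 0 0.008 0;0 0 0 0.002 0;0 0 0 0 0;0 0 0 0 0'
python3 -m jog '0 0 0 0.001 0;0 0 0 0 0'
python3 -m jog '0 0.006 0 0 0;0 0.006 0 0 0;0 0.006 0 0 0;0 0.006 0 0 0;0 0 0 0 0'
python3 -m jog '0 0.005 0 0 0;0 0.005 0 0 0;0 0.005 0 0 0;0 0.005 0 0 0;0 0 0 0 0'
```

```text
t: 11.52
tool_pos: [0.4863, 0.0316, 0.1289]
orientation: [2.491, 1.914, 0.001]
force: [0.4, 0.3, -1.6]
opening: 0.0157
gripper_force: 25.0
t: 11.68
tool_pos: [0.4864, 0.0315, 0.128]
orientation: [2.491, 1.913, 0.002]
force: [-0.2, 0.5, -1.9]
opening: 0.016
gripper_force: 25.0
t: 12.1
tool_pos: [0.4924, 0.056, 0.1274]
orientation: [-2.49, -1.915, -0.001]
force: [0.5, 0.5, -0.7]
opening: 0.0158
gripper_force: 25.0
t: 12.52
tool_pos: [0.4974, 0.075, 0.1273]
orientation: [-2.491, -1.914, -0.001]
force: [0.3, -0.4, -1.6]
opening: 0.0156
gripper_force: 25.0
```

```bash
python3 -m jog '0 0.005 0 0 0;0 0.005 0 0 0;0 0.005 0 0 0;0 0.005 0 0 0;0 0 0 0 0'
python3 -m jog '0 0 0 0.0015 0;0 0 0 0 0;0 0 0 0 0'
python3 - <<'E'
from plant import robot
from h import *
s=robot.read_state();w=robot.read_camera('wrist')
cv2.imwrite('pics/w5.png',np.clip(w['color'][:,:,::-1]*1.6,0,255).astype('uint8'))
E
```

```text
t: 12.93
tool_pos: [0.5026, 0.0943, 0.1273]
orientation: [-2.491, -1.914, -0.001]
force: [0.2, 0.8, -0.6]
opening: 0.016
gripper_force: 25.0
t: 13.18
tool_pos: [0.5022, 0.0932, 0.1256]
orientation: [-2.491, -1.914, 0.001]
force: [0.3, 0.1, -0.9]
opening: 0.0157
gripper_force: 25.0
```

View pics/w5.png

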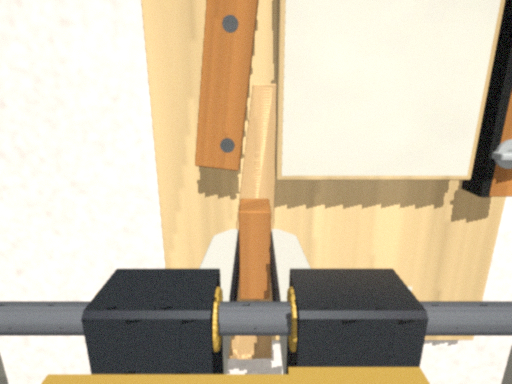

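The tip is well inside the slot, straight along the panel edge (col 275 against 279). I'll release, go round behind the butt and push.

```bash
python3 -m jog '0.45 0 0 0 0;0.45 0 0 0 0;0.45 0 0 0 0;0.45 0 0 0 0;0.45 0 0 -0.02 0;0.45 0 0 -0.025 0;0 -0.036 -0.0018 0 0;0 -0.036 -0.0018 0 0;0 -0.038 -0.0018 0 0;0 0 0 0 0'
python3 -m jog '0 0 0 0 0;0 0 0 0.03 0;0 0 0 0.02 0;0 0 0 0.014 0;0 0 0 0 0;0 0 0 0 0'
python3 -m jog '0 0.005 0 0 0;0 0.005 0 0 0;0 0.005 0 0 0;0 0.004 0 0 0;0 0.004 0 0 0;0 0.004 0 0 0;0 0.004 0 0 0;0 0.004 0 0 0;0 0 0 0 0'
```

```text
t: 14.07
tool_pos: [0.4674, -0.0161, 0.1708]
orientation: [2.493, 1.909, -0.003]
force: [0.3, 0.2, -0.0]
opening: 0.0198
gripper_force: 0.0
t: 14.57
tool_pos: [0.4684, -0.0106, 0.1062]
orientation: [-2.489, -1.914, 0.002]
force: [-0.3, 0.8, 0.3]
opening: 0.0008
gripper_force: 0.0
t: 15.32
tool_pos: [0.478, 0.023, 0.1067]
orientation: [-2.491, -1.914, -0.0]
force: [0.5, -0.5, 0.6]
opening: 0.0005
gripper_force: 0.0
```

```bash
python3 -m jog '0 0.003 0 0 0;0 0.003 0 0 0;0 0.003 0 0 0;0 0.003 0 0 0;0 0.003 0 0 0;0 0 0 0 0'
python3 -m jog '0 0.002 0 0 0;0 0.002 0 0 0;0 0.002 0 0 0;0 0.002 0 0 0;0 0 0 0 0'
python3 -m jog '0 0.002 0 0 0;0 0.002 0 0 0;0 0.002 0 0 0;0 0.002 0 0 0;0 0 0 0 0'
```

```text
t: 15.82
tool_pos: [0.4818, 0.0374, 0.1067]
orientation: [-2.491, -1.914, -0.0]
force: [0.1, 0.4, 0.1]
opening: 0.0003
gripper_force: 0.0
t: 16.23
tool_pos: [0.4838, 0.045, 0.1067]
orientation: [-2.491, -1.914, -0.0]
force: [0.4, 1.1, 0.6]
opening: 0.0004
gripper_force: 0.0
t: 16.65
tool_pos: [0.4859, 0.0527, 0.1068]
orientation: [-2.491, -1.914, -0.0]
force: [-0.3, 0.3, -0.1]
opening: 0.0005
gripper_force: 0.0
```

```bash
python3 -m jog '0 0.002 0 0 0;0 0.002 0 0 0;0 0.002 0 0 0;0 0 0 0 0'
python3 -m jog '0 0.001 0 0 0;0 0.001 0 0 0;0 0.001 0 0 0;0 0 0 0 0'
python3 -m jog '0 0.001 0 0 0;0 0.001 0 0 0;0 0.001 0 0 0;0 0 0 0 0'
python3 - <<'E'
from plant import robot
from h import *
s=robot.read_state();w=robot.read_camera('wrist')
cv2.imwrite('pics/w6.png',np.clip(w['color'][:,:,::-1]*1.6,0,255).astype('uint8'))
E
```

```text
t: 16.98
tool_pos: [0.4874, 0.0585, 0.1068]
orientation: [-2.491, -1.914, -0.0]
force: [0.2, -0.2, 0.2]
opening: 0.0005
gripper_force: 0.0
t: 17.32
tool_pos: [0.4882, 0.0611, 0.1068]
orientation: [-2.491, -1.914, -0.0]
force: [-0.4, 1.3, -0.5]
opening: 0.0008
gripper_force: 0.0
t: 17.65
tool_pos: [0.4889, 0.0641, 0.1067]
orientation: [-2.491, -1.914, -0.0]
force: [-0.4, 0.3, -0.4]
opening: 0.0005
gripper_force: 0.0
```

View pics/w6.png

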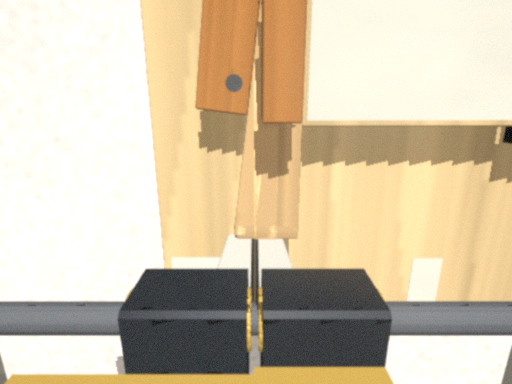

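The fingers are at the butt (cols 236–298, mid 267) but about 6 mm left of its middle. I'll recentre and continue.

```bash
python3 -m jog '0 -0.004 0 0 0;0 0 0.006 0 0;0 0.004 0 0 0;0 0.001 0 0 0;0 0.001 0 0 0;0 0 0 0 0'
python3 -m jog '0 0.001 0 0 0;0 0.001 0 0 0;0 0.001 0 0 0;0 0.001 0 0 0;0 0 0 0 0'
python3 -m jog '0 0.001 0 0 0;0 0.001 0 0 0;0 0.001 0 0 0;0 0.001 0 0 0;0 0 0 0 0'
python3 -m jog '0 0.001 0 0 0;0 0.001 0 0 0;0 0.001 0 0 0;0 0.001 0 0 0;0 0 0 0 0'
```

```text
t: 18.2
tool_pos: [0.4953, 0.0645, 0.1067]
orientation: [-2.491, -1.914, 0.0]
force: [-0.0, -0.2, 0.5]
opening: 0.0008
gripper_force: 0.0
t: 18.62
tool_pos: [0.4962, 0.0684, 0.1067]
orientation: [-2.491, -1.914, -0.0]
force: [0.0, 0.1, -0.1]
opening: 0.0005
gripper_force: 0.0
t: 19.03
tool_pos: [0.4973, 0.0722, 0.1068]
orientation: [-2.491, -1.914, -0.0]
force: [0.1, -0.7, 0.3]
opening: 0.0005
gripper_force: 0.0
t: 19.45
tool_pos: [0.4983, 0.0761, 0.1067]
orientation: [-2.491, -1.914, -0.0]
force: [-0.3, 0.4, 0.6]
opening: 0.0006
gripper_force: 0.0
```

```bash
python3 -m jog '0 0.001 0 0 0;0 0.001 0 0 0;0 0.001 0 0 0;0 0 0 0 0' | sed -n '2p;4p'
python3 -m jog '0 0.001 0 0 0;0 0.001 0 0 0;0 0 0 0 0'| sed -n '2p;4p'
python3 -m jog '0 0.001 0 0 0;0 0.001 0 0 0;0 0 0 0 0'| sed -n '2p;4p'
```

```text
tool_pos: [0.4991, 0.079, 0.1067]
force: [1.2, 0.7, -1.2]
tool_pos: [0.4996, 0.0809, 0.1067]
force: [-0.2, -0.3, 0.1]
tool_pos: [0.5001, 0.0826, 0.1067]
force: [0.0, -2.4, -0.6]
```

```bash
python3 -m jog '0 0.001 0 0 0;0 0 0 0 0' | sed -n '2p;4p'
python3 -m jog '0 0.001 0 0 0;0 0 0 0 0'| sed -n '2p;4p'
python3 -m jog '0 0.001 0 0 0;0 0 0 0 0'| sed -n '2p;4p'
```

```text
tool_pos: [0.5004, 0.0833, 0.1067]
force: [0.3, -3.2, 0.7]
tool_pos: [0.5006, 0.084, 0.1067]
force: [-0.6, -6.2, 0.4]
tool_pos: [0.5009, 0.0846, 0.1068]
force: [-0.3, -7.5, 0.7]
```

```bash
python3 -m jog '0 0.001 0 0 0;0 0 0 0 0' | sed -n '2p;4p'
python3 -m jog '0 0.001 0 0 0;0 0 0 0 0'| sed -n '2p;4p'
```

```text
tool_pos: [0.5011, 0.0852, 0.1067]
force: [-0.6, -10.2, 2.0]
tool_pos: [0.5013, 0.0858, 0.1067]
force: [-1.6, -12.1, 2.3]
```

```bash
python3 -m jog '0 0.0007 0 0 0;0 0 0 0 0;0 0 0 0 0' | sed -n '2p;4p'
python3 -m jog '0 0.0005 0 0 0;0 0 0 0 0;0 0 0 0 0'| sed -n '2p;4p'
```

```text
tool_pos: [0.5015, 0.0862, 0.1068]
force: [-1.5, -13.9, 2.9]
tool_pos: [0.5016, 0.0864, 0.1068]
force: [-1.7, -14.6, 4.2]
```

```bash
python3 -m jog '0 -0.006 0 0 0;0 0 0 0 0;0 0.002 0 0 0;0 0.001 0 0 0;0 0 0 0 0' | sed -n '2p;4p'
python3 -m jog '0 0.001 0 0 0;0 0.001 0 0 0;0 0 0 0 0'| sed -n '2p;4p'
python3 -m jog '0 0.001 0 0 0;0 0 0 0 0;0 0 0 0 0'| sed -n '2p;4p'
```

```text
tool_pos: [0.5009, 0.0861, 0.1068]
force: [-1.0, -1.3, 0.9]
tool_pos: [0.5011, 0.0865, 0.1068]
force: [-3.4, -11.1, 4.9]
tool_pos: [0.5012, 0.0869, 0.1068]
force: [-5.5, -13.5, 6.3]
```

```bash
python3 -m jog '0 -0.006 0 0 0;0 0 0 0 0;0 0.003 0 0 0;0 0.001 0 0 0;0 0.001 0 0 0;0 0 0 0 0' | sed -n '2p;4p'
python3 -m jog '0 0.001 0 0 0;0 0 0 0 0;0 0 0 0 0'| sed -n '2p;4p'
python3 -m jog '0 0.0004 0 0 0;0 0 0 0 0;0 0 0 0 0'| sed -n '2p;4p'
python3 -m jog '0 -0.02 0 0 0;0 -0.03 0 -0.02 0;0 -0.01 0 -0.04 0;0 0 0 -0.04 0;0 0 0.03 -0.04 0;0 0 0.03 -0.04 0;0 0 0 0 0;0 0 0 0 0'| sed -n '2p;4p'
python3 - <<'E'
from plant import robot
from h import *
s=robot.read_state();w=robot.read_camera('wrist')
cv2.imwrite('pics/w7.png',np.clip(w['color'][:,:,::-1]*1.6,0,255).astype('uint8'))
E
```

```text
tool_pos: [0.5012, 0.0867, 0.1067]
force: [-2.7, -10.0, 4.6]
tool_pos: [0.5013, 0.0871, 0.1068]
force: [-5.2, -14.0, 6.2]
tool_pos: [0.5013, 0.0871, 0.1067]
force: [-4.9, -16.0, 7.2]
tool_pos: [0.5369, 0.0184, 0.2763]
force: [-0.4, 0.1, -0.1]
```

View pics/w7.png

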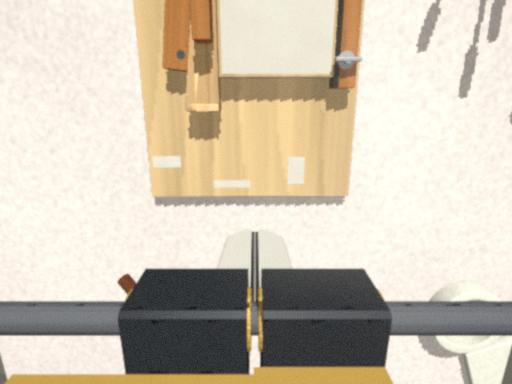

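The wedge is seated with its butt at about (204, 108). The panel is straight and closed up to the fence (col ~335), and its end still sits 5 mm from the cleat end, so it is at the stop. It held at about 14–17 N with no further movement, and the arm is clear.

```bash
python3 -c "
from plant import robot
print(robot.read_state()['t']);print(robot.close_job())"
```

```text
24.25
the job is handed in; nothing more can be done
None
```

The job is handed in at 24 s: the panel was slid to the end stop, then the wedge was pushed in from its butt and held with no further movement at about 17 N. The last picture shows the panel straight, with no gap at the fence, and the gripper clear of everything.

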